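# Walk the desktop analyser into its docking bay and lock it

## Task

Dock the desktop analyser: slide it along the bench into its bay, pushing only on the two black corner bumpers at its near side, now the left, now the right, until it sits squarely against both stop pads with the plug fully in; then swing the keeper with the red knob in behind its right bumper as far as it goes. Never press on its control panel and never force it: if it jams between the guides, ease off and push the other corner, keeping every push below 30 N. Leave the small things round the bay where they stand.

Things in the scene. Friction and masses are not known exactly. Their poses are not given: they have to be found in the camera images.
- analyser: Heavy flat desktop instrument, about 1.6 kg, light grey shell with dark grey top, 130 mm deep (x), 200 mm wide (y), 72 mm high; origin under its centre on the bench. Its +x is the far end that enters the bay, its -x the near side with panel and bumpers. It glides on four hard feet (sliding takes about 3 to 8 N). Far corners rounded with 12 mm radius. Too wide to grasp.
- bumper_left (a point): Centre of the outer face of the left (+y) black bumper on the analyser's near side: smooth hard plastic, 26 mm wide, z 11 to 61 mm, 69 mm towards the robot from the analyser's origin and 86 mm to the left of it, 36 mm above the bench. Push here along the bay's +x; home, it lies at dock x = -69 mm (+-6).
- bumper_right (a point): The same point of the right bumper, 86 mm to the right of the analyser's middle.
- control_panel: Dark panel with display, keys and sampling port between the bumpers, part of the analyser (its origin is the analyser's): 108 mm wide, z 10 to 62 mm, standing 11 mm (port: 19 mm) further towards the robot than the bumpers' faces. Must not be pressed.
- dock: Docking bay screwed to the bench. Its origin lies on the bench about where the analyser's origin lies when home (+-6 mm along x), its axes parallel to the analyser's then; +x points into the bay. Two guides 36 mm high from x = 0 to 88 mm, inner faces at y = +-102 mm (2 mm play each side of the analyser). A corner pushed alone turns the analyser until it wedges; the other corner frees it.
- bay_mouth (a point): Middle of the bay's flared mouth, 36 mm above the bench at dock x = -27 mm; the flares widen the gap between the guides to about 228 mm here. Axes as the dock's.
- plug (a joint): How far the dock's floating plug (black, 60 x 22 mm, 34 mm above the bench, between the two black rigid stop pads) is pushed in, in m along the dock's +x: 0 out; 0.005 when the analyser stands against both pads. It resists with about 3.5 N and stays in. Plug and pads sit on a block set by hand in slots: the pads' faces are at dock x = 65 mm give or take 6 mm, to be found by feel.
- keeper_hinge (a point): Axis of the keeper's upright pin, on the dock at x = -83 mm, y = -136 mm (58 mm above the bench).
- keeper_knob (a point): Middle of the red upright knob on the keeper's arm: 16 mm diameter, z 38 to 75 mm, centre 40 mm from the pin and 58 mm above the bench. The steel arm (12 mm wide, z 25 to 38 mm, reaching 64 mm from the pin) stands out towards the robot and to the right while open.
- keeper (a joint): Swing of the keeper in rad about its upright pin, clockwise seen from above: 0: arm 45 degrees between the dock's -x and -y (open); 2.36: along the dock's +y, in front of the right bumper. It swings on until the arm bears on the bumper (2.3 to 2.65, by where the analyser stands). Moves with 1 to 2 N at the knob, stays where left; it meets the bumper's side if the analyser stands too far out.
- vial_mid (a point): Small white sample vial with blue cap, diameter 26 mm, 52 mm high, left of the bay; point half-way up. Bystander.
- loupe_mid (a point): Black loupe, diameter 38 mm, 30 mm high, left of the bay; point half-way up. Bystander.
- tin_mid (a point): Flat round white tin, diameter 62 mm, 20 mm high, right of the bay; point half-way up. Bystander.
- weight_mid (a point): Brass check weight, diameter 29 mm, 30 mm high, left of the bay's back; point half-way up. Bystander.

How it is judged:
On the way, in this order (a step that is already met when the one before it is completed fails the run):
1. the analyser stands home: square, the plug pressed in by at least 4 of its 5 mm, keeper still open (value of joint plug above 0.004 m and angle between the x axis of analyser and the x axis of dock, either way round below 0.015 rad and value of joint keeper below 1.2 rad), for 0.2 s.
2. the keeper is swung in across the right bumper (value of joint keeper above 2.2 rad), for 0.2 s.
At the end, for the whole second after the job is handed in: analyser at rest, flat and square (within 0.015 rad) between the guides, not backed out of the bay again, the plug pressed in by at least 4 of its 5 mm; keeper swung in across the right bumper (over 2.2 rad) (value of joint plug above 0.004 m and angle between the x axis of analyser and the x axis of dock, either way round below 0.015 rad and x of analyser in the frame of dock above -0.008 m and y of analyser in the frame of dock between -0.006 and 0.006 m and angle between analyser's own z axis and vertical below 0.03 rad and value of joint keeper above 2.2 rad and linear speed of analyser below 0.01 m/s); the robot touches nothing.
It fails at once if the analyser is pushed with 30 N or more (contact force between any of the fingers, the arm and analyser above 30 N).
It fails at once if the control panel is pressed (over 2 N) (contact force between any of the fingers, the arm and control_panel above 2 N).
It fails at once if a small thing beside the bay is moved by over 20 mm (distance of any of vial_mid, loupe_mid, tin_mid, weight_mid from where it was at the start of the episode above 0.02 m).
It also fails if it takes over 72 s, if anything falls off the work surface, if the arm or the gripper's body presses on something with over 40 N, if the wrist force passes 120 N, or if a joint passes its speed limit or range.

## Robot

A 6-joint arm with a two-finger parallel gripper is mounted at the origin on a cart in front of the work surface, level with it; the furniture and walls round the work are solid. World frame = base frame: x ahead of the robot, y to its left, z up, the work surface at z = 0. Lengths are in m, angles in rad, forces in N, time in s.
With the tool pointing down it reaches from about 0.35 to 0.975 m from the base axis. Payload 4.9 kg.
Tool frame: the origin (TCP) lies at the very end of the fingers, on their centre line; the grasp point (between the pads) lies 19 mm behind it; y points along the fingers, z is the direction in which the jaws open and shut, and the axes are right-handed (so a half turn about y gives the same grasp; the last joint's range is limited). The gripper opens to 85 mm and grips with 20 to 120 N. Pads are 22 mm wide; open, the fingers measure 114 mm over their backs; the gripper's body (76 mm by 85 mm) begins 54 mm behind the grasp point. The pads swing forward as they close: fully open they stand 13 mm farther back than shut.
Start: joints at [1.009, 0.053, 1.613, -0, 1.476, -0.119], TCP at [0.268, 0.565, 0.231] pointing down, gripper open.
Joint ranges: [-3.01, 3.01], [-1.01, 2.22], [0.06, 2.58], [-1.02, 4.17], [0.09, 2.62], [-3.14, 3.14]. Speed limits (rad/s): [2.57, 2.57, 3.14, 3.14, 3.14, 3.14].

## Interface

Orientations are given as a rotation vector (axis times angle).
In Python, from station import monitor, viewer, ticket gives the robot as it stands.
- The arm moves only by the tool servo_tool, never from a script. Its argument "commands" is one flat list of numbers, 7 for each row, row after row: the turn, a rotation vector about the tool's x, y, z in rad, then the shift along the tool's x, y, z in cm, then the opening, from 0 (shut) to 1 (fully open). In form: [rx, ry, rz, dx, dy, dz, claw, rx, ry, rz, dx, dy, dz, claw, ...]. A call has 1 to 20 rows; each row shifts and turns the pose as measured when the row begins, along the tool's axes as they then stand; what a row does not reach is not made up. A row lasts 1/10 s, in which the tool goes at most 50 mm and 8.59 degrees, less where a joint would pass 70% of its speed; a pose out of reach is approached as far as the arm can. A call is refused whole if a number of a shift passes 5 or a number of a turn 0.15, either way. A call with a gripper value outside its range is refused whole. The fingers move at their own pace and stop on an object; "grip_force" is the grip in N (left out, the last holds). Time passes only in rows, so rows that do not move let the fingers close. It gives the time, the measured TCP pose, the force and the opening at its end, in the units of the state.
- monitor.get_obs(): the state, without advancing time (a new reading comes with each control period).
- viewer.get_image(name): name is "scene" or "top" or "wrist"; returns a dict with "frame" (384x512x3 uint8, red, green, blue), "depth" (384x512 float32, m along the optical axis (not along the pixel's ray), 0 where there is no reading), "camera_matrix" (3x3 intrinsics, pixels), "dist_coeffs" ([k1, k2, p1, p2, k3] as OpenCV has them; the pictures are not rectified), "cam_to_world" (4x4, takes a point from camera to world coordinates). Camera axes: x right, y down, z forward; pixel columns grow to the right and rows downward; lengths in m; the calibration is good to about 2 mm. A picture is of the moment at which its call begins.
- ticket.finish_job(): hands the job in, once; it reports no verdict.
The state is a dict: "t": time; "q": joint angles; "dq": joint speeds; "effort": joint torques, N m; "tool_pos": TCP position; "tool_rot": TCP orientation; "contact_force": force on the tool from outside, world axes, zero at the start; "wrist_torque": the same for the moment, N m; "opening": finger opening in m.
Only numpy, scipy, OpenCV 4.12 (cv2) and the standard library are available. Lean on these libraries where they do the work, as an engineer would, in place of code of your own. Each camera call takes 0.05 s, during which the arm holds its last target.

## Working session

There is one attempt and no reset: what is moved stays moved. The work goes in short steps, Python scripts to look and compute and a tool call to move; the robot and the scene stay as the last step left them, time stands still between calls to the robot, and variables do not carry over. Pictures are saved under pics/ and viewed, and the job is handed in when it is done.

Besides the shell and the picture viewer there is one more tool, called after ">>>" as name(argument=value, ...), one argument or row to a line, values as JSON. servo_tool: Moves the arm, as the interface text tells. Its arguments: {"type":"object","properties":{"commands":{"type":"array","items":{"type":"number"}},"grip_force":{"type":"number"}},"required":["commands"]}

```bash
mkdir -p pics; ls
cat > h.py <<'E'
import numpy as np, cv2
from station import monitor, viewer, ticket
def snap(n,f):
    d=viewer.get_image(n); cv2.imwrite('pics/%s.png'%f,d['frame'][:,:,::-1]); np.savez('pics/%s.npz'%f,**d); return d
def world(d):
    K=np.array(d['camera_matrix']);h,w=d['depth'].shape
    uv=np.stack(np.meshgrid(np.arange(w),np.arange(h)),-1).reshape(-1,1,2).astype(float)
    n=cv2.undistortPoints(uv,K,np.array(d['dist_coeffs'])).reshape(h,w,2)
    z=d['depth'];P=np.stack([n[...,0]*z,n[...,1]*z,z],-1)
    T=np.array(d['cam_to_world']);return P@T[:3,:3].T+T[:3,3]
def load(f): return dict(np.load('pics/%s.npz'%f))
E
python3 - <<'E'
from h import *
o=monitor.get_obs();print(o)
for n in ['scene','top','wrist']:
    d=snap(n,n+'0');print(n,d['cam_to_world'],d['camera_matrix'][0])
E
```

```text
pics
{'t': 0.0, 'q': array([ 1.00898869e+00,  5.33425751e-02,  1.61429668e+00,  2.43663458e-05,
        1.47598925e+00, -1.19001732e-01]), 'dq': array([-0.00044623, -0.00012366, -0.0014256 , -0.00046182,  0.00055452,
        0.00055286]), 'effort': array([-1.34609845e-04, -3.93706441e+01, -3.70163512e+01, -1.95957437e-04,
        7.59706367e-03,  5.73591990e-06]), 'tool_pos': array([0.2674594 , 0.56419454, 0.23007027]), 'tool_rot': array([-1.54467491,  0.34791285, -0.34680154]), 'contact_force': array([ 0.97334319, -0.78336235,  0.49943998]), 'wrist_torque': array([-0.05574107,  0.05376374,  0.01023406]), 'opening': 0.08547006864586884}
scene [[-0.59497697 -0.37385587  0.71150137 -0.21565613]
 [-0.80368307  0.26594168 -0.53232372  0.66777891]
 [ 0.00979448 -0.88854196 -0.4586908   0.57249117]
 [ 0.          0.          0.          1.        ]] [497.59592911   0.         259.89987899]
top [[ 0.02641272 -0.99705038  0.07206177  0.54389798]
 [-0.99962612 -0.02685319 -0.00515021  0.07351881]
 [ 0.00707011 -0.07189879 -0.99738687  0.93174373]
 [ 0.          0.          0.          1.        ]] [418.48534681   0.         256.91759745]
wrist [[ 0.42845727  0.87340512  0.23149054  0.20806307]
 [ 0.9035588  -0.41346905 -0.11236029  0.59262812]
 [-0.00242188  0.25730689 -0.9663267   0.37164695]
 [ 0.          0.          0.          1.        ]] [271.61585248   0.         257.81315065]
```

View pics/scene0.png

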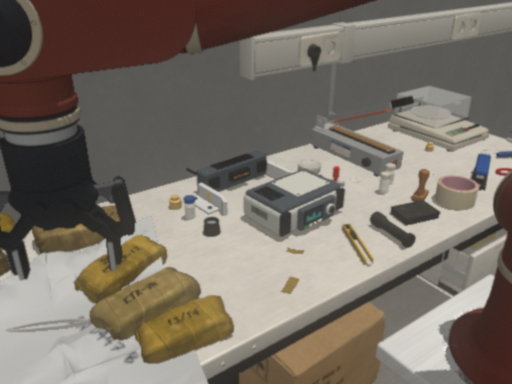

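View pics/top0.png

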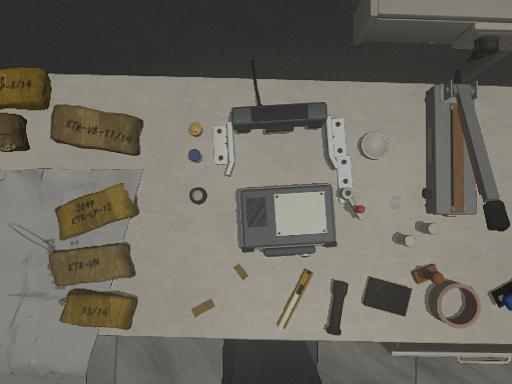

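View pics/wrist0.png

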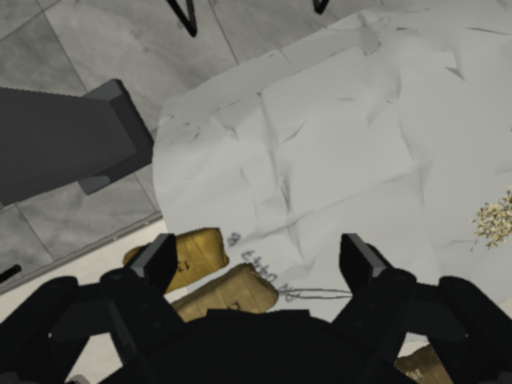

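The top view shows the analyser around (287,217), the bay opening towards it with guides at (222,150) and (338,160), the red knob at (361,209), and the panel towards the robot at (290,250). Next I'll get the metric geometry from depth.

Run:
```python
from h import *
d=load('top0');W=world(d);f=d['frame'];z=W[...,2]
im=cv2.resize(f[70:270,170:400,::-1],None,fx=3.4,fy=3,interpolation=cv2.INTER_CUBIC);cv2.imwrite('pics/topz.png',im)
print('bench z',np.median(z[260:280,250:300]))
# analyser top
def rect(m):
    n,l,s,c=cv2.connectedComponentsWithStats(m.astype(np.uint8)); i=1+np.argmax(s[1:,4]); return l==i
roi=np.zeros(z.shape,bool);roi[175:262,230:342]=1
for lo,hi in [(.064,.085),(.04,.085)]:
    m=rect(roi&(z>lo)&(z<hi)); p=W[m]; r=cv2.minAreaRect((p[:,:2]*1000).astype(np.float32)); print(lo,m.sum(),r,np.median(p[:,2])); print(cv2.boxPoints(r))
# guides
for n,(r0,r1,c0,c1) in dict(L=(120,168,208,240),R=(115,185,322,352)).items():
    roi=np.zeros(z.shape,bool);roi[r0:r1,c0:c1]=1
    m=roi&(z>.025)&(z<.06); p=W[m]; r=cv2.minAreaRect((p[:,:2]*1000).astype(np.float32)); print(n,m.sum(),r)
    for row in range(r0,r1,4):
        q=W[row][m[row]]
        if len(q): print(row,'x %.4f y %.4f..%.4f z %.3f'%(q[:,0].mean(),q[:,1].min(),q[:,1].max(),q[:,2].max()))
hsv=cv2.cvtColor(f,cv2.COLOR_RGB2HSV)
m=((hsv[...,0]<8)|(hsv[...,0]>172))&(hsv[...,1]>150)&(hsv[...,2]>90);m[:190]=0;m[225:]=0;m[:,:340]=0;m[:,380:]=0
print('knob',np.argwhere(m).mean(0),W[m&(z>.06)].mean(0),W[m].min(0),W[m].max(0))
```

```text
bench z 0.0014071246302070906
0.064 5330 ((545.138671875, 6.211479187011719), (122.52770233154297, 191.05979919433594), 4.928566932678223) 0.07256502372623042
[[475.894     96.12476 ]
 [492.3087   -94.228615]
 [614.3833   -83.701805]
 [597.9686   106.65157 ]]
0.04 6362 ((534.0855712890625, 4.8806915283203125), (152.29507446289062, 200.42242431640625), 4.924013614654541) 0.0721627640844616
[[ 449.6175     98.185974]
 [ 466.82062  -101.496765]
 [ 618.55365   -88.42459 ]
 [ 601.3505    111.25815 ]]
L 319 ((695.6270141601562, 126.2546615600586), (29.877717971801758, 98.65690612792969), 88.11376190185547)
120 x 0.7445 y 0.1211..0.1277 z 0.059
124 x 0.7379 y 0.1104..0.1396 z 0.060
128 x 0.7309 y 0.1105..0.1369 z 0.051
132 x 0.7233 y 0.1133..0.1366 z 0.039
136 x 0.7141 y 0.1257..0.1366 z 0.042
140 x 0.7054 y 0.1253..0.1362 z 0.038
144 x 0.6968 y 0.1252..0.1338 z 0.038
148 x 0.6879 y 0.1229..0.1333 z 0.041
152 x 0.6793 y 0.1225..0.1330 z 0.038
156 x 0.6706 y 0.1221..0.1329 z 0.039
160 x 0.6619 y 0.1219..0.1305 z 0.039
164 x 0.6530 y 0.1237..0.1322 z 0.040
R 359 ((689.1671142578125, -85.35586547851562), (150.18719482421875, 37.688541412353516), 1.15245521068573)
119 x 0.7548 y -0.0857..-0.0653 z 0.058
123 x 0.7484 y -0.0882..-0.0668 z 0.049
127 x 0.7401 y -0.0885..-0.0770 z 0.040
131 x 0.7310 y -0.0885..-0.0782 z 0.038
135 x 0.7223 y -0.0888..-0.0789 z 0.040
139 x 0.7136 y -0.0903..-0.0795 z 0.041
143 x 0.7048 y -0.0908..-0.0802 z 0.039
147 x 0.6961 y -0.0908..-0.0813 z 0.039
151 x 0.6877 y -0.0938..-0.0824 z 0.038
155 x 0.6788 y -0.0938..-0.0830 z 0.037
159 x 0.6702 y -0.0982..-0.0868 z 0.040
163 x 0.6616 y -0.1024..-0.0910 z 0.040
167 x 0.6531 y -0.1047..-0.0959 z 0.039
183 x 0.6162 y -0.0783..-0.0680 z 0.057
knob [208.62068966 360.93103448] [ 0.56387818 -0.14524932  0.07570523] [ 0.55888614 -0.15172292  0.07367649] [ 0.56930702 -0.13911944  0.07910158]
```

View pics/topz.png

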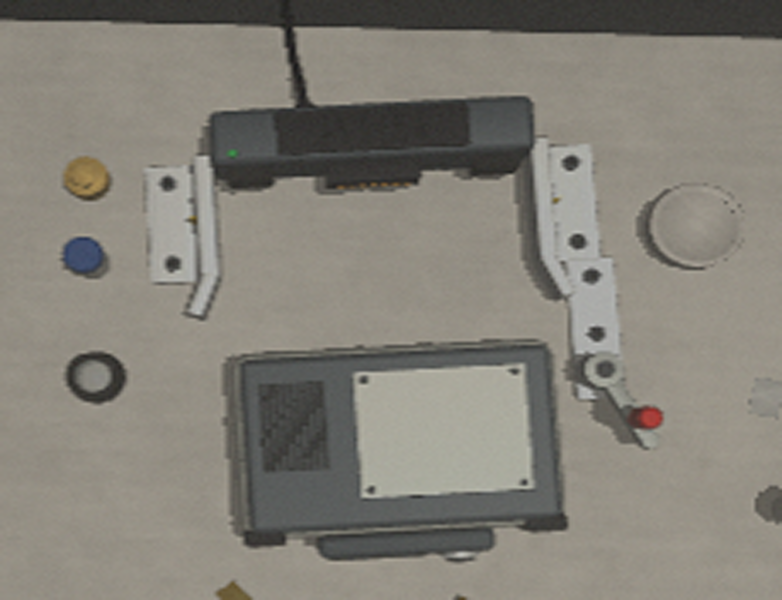

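Run:
```python
from h import *
d=load('top0');W=world(d);z=W[...,2]
def inner(r0,r1,c0,c1,side):
    P=[]
    for r in range(r0,r1):
        m=(z[r,c0:c1]>.033)&(z[r,c0:c1]<.043)
        q=W[r,c0:c1][m]
        if len(q): P.append((q[:,0].mean(), q[:,1].min() if side=='L' else q[:,1].max(), q[:,1].mean()))
    return np.array(P)
L=inner(134,156,208,240,'L');R=inner(126,154,322,352,'R')
for n,P in(('L',L),('R',R)):
    a=np.polyfit(P[:,0],P[:,1],1);b=np.polyfit(P[:,0],P[:,2],1);print(n,a,b,'inner@.70',np.polyval(a,.7),np.polyval(b,.7))
# analyser top outline edges yaw
m=(z>.064)&(z<.085);m[:175]=0;m[262:]=0;m[:,:230]=0;m[:,342:]=0
far=[];near=[];
for c in range(250,325):
    q=W[:,c][m[:,c]]; far.append(q[np.argmax(q[:,0])]);near.append(q[np.argmin(q[:,0])])
far=np.array(far);near=np.array(near)
for e in(far,near): print('edge slope',np.polyfit(e[:,1],e[:,0],1))
# hinge
for rc in[(193,347),(193,348),(192,347)]: print(W[rc])
# hinge cap: z map
print(np.round(z[186:214,340:366]*1000).astype(int))
```

```text
L [0.08834674 0.06289793] [0.09148786 0.06581381] inner@.70 0.12474065346521943 0.1298553060308893
R [ 0.08193472 -0.13882611] [ 0.09090703 -0.15026385] inner@.70 -0.08147180729800027 -0.0866289296143093
edge slope [-0.08776484  0.604868  ]
edge slope [-0.06642885  0.47743309]
[ 0.59721933 -0.12382193  0.04149736]
[ 0.59699139 -0.12489962  0.04625059]
[ 0.59914942 -0.12305536  0.04484912]
[[  8   8   9   7   9   7   4   4   9   7   5   6   6   1   2   0   2   4
    2   1   1   0   0   2   0   3]
 [  7   6   8   9   7   5  38  37  40   6   6   6   7   2   0   2  -1   4
    1  -2   3   0   0   0  -1   2]
 [  6   8   9  30  39  41  41  37  42  36  41   4   6   4   1   5   0   2
    1   2   0   0  -2   3   3   2]
 [  7  20  35  38  39  39  42  41  38  40  38  37   6   1  -2   0  -1  -1
   -1   3   0   2   1   2   2   4]
 [ 17  31  38  41  38  44  38  45  45  37  39  39  41   3   1   3   1   3
    0   1  -1   1   1   1   1   3]
 [ 25  38  38  40  38  41  46  42  44  43  40  41  42   4   0   3   2   1
    1   2   1   1   2   3   2   2]
 [ 22  39  38  41  39  46  47  45  46  45  45  42  40 
[... 1644 characters left out ...]
55  64  73
   75  77  74  75  75  76   1  -5]
 [  1   4   3   2  -3   2   2  -1   0   0   1  -1  31  39  37  53  63  71
   76  77  74  74  76  77  75   0]
 [  2   2   5   2   0   0   1   2   0   0  -1   1  -1  36  52  60  68  73
   76  75  78  77  74  75  75  -1]
 [  1   2   0   0  -1   4   3   2  -1   2   2   2   0  32  41  56  65  75
   74  75  79  75  77  76 932   2]
 [  0  -1   0   0   4   0   3   2   2   2   4   0   2   1  38  54  61  70
   73  77  74  75  77  78  -1 932]
 [  0   3   3   1   0   4  -1   0   2   2   4   1   2   1  33  37  53  58
   68  75  72  74  72   1   1   1]
 [ -4   4   3   2   4   3   5   4   2   1   2   1   3   1   1  32  38  38
   36  39  40  41  -1   3   2   0]]
```

```bash
cat >> h.py <<'E'
from scipy.spatial.transform import Rotation as Rn
YAW=.09;O=np.array([.667,.0186]);HX=np.array([np.cos(YAW),np.sin(YAW)]);HY=np.array([-HX[1],HX[0]])
def st(v=True):
    o=monitor.get_obs();R=Rn.from_rotvec(o['tool_rot']).as_matrix();p=o['tool_pos'];e=p[:2]-O
    f=o['contact_force']
    if v: print('t %.2f dock(mm) %.1f %.1f z %.1f  F dock %.1f %.1f %.1f open %.4f'%(o['t'],1e3*e@HX,1e3*e@HY,1e3*p[2],f[:2]@HX,f[:2]@HY,f[2],o['opening']))
    return o,R,p
def goto(dx,dy,z,zaxis=None):
    "print remaining tool-frame shift (cm) and turn to dock pose (mm), tool z along zaxis (dock angle)"
    o,R,p=st()
    t=np.r_[O+HX*dx/1e3+HY*dy/1e3,z/1e3]
    s=R.T@(t-p)*100
    print('shift cm',np.round(s,2))
    if zaxis is not None:
        a=YAW+zaxis; Z=np.array([np.cos(a),np.sin(a),0]);Y=np.array([0,0,-1.]);X=np.cross(Y,Z)
        D=np.stack([X,Y,Z],1); print('turn tool',np.round(Rn.from_matrix(R.T@D).as_rotvec(),3))
E
python3 - <<'E'
from h import *
o,R,p=st();print(np.round(R,3))
goto(-210,86,120,np.pi/2);goto(-210,86,120,-np.pi/2)
E
```

```text
t 0.15 dock(mm) -348.8 579.4 z 230.3  F dock -0.1 0.0 -0.0 open 0.0854
[[ 0.904 -0.001  0.429]
 [-0.429 -0.001  0.904]
 [-0.    -1.    -0.002]]
t 0.15 dock(mm) -348.8 579.4 z 230.3  F dock -0.1 0.0 -0.0 open 0.0854
shift cm [ 37.02  11.08 -35.43]
turn tool [ 0.002 -0.533 -0.001]
t 0.15 dock(mm) -348.8 579.4 z 230.3  F dock -0.1 0.0 -0.0 open 0.0854
shift cm [ 37.02  11.08 -35.43]
turn tool [1.000e-03 2.609e+00 2.000e-03]
```

>>> servo_tool(
  commands=[0,-0.133,0,2.5,0.5,-3.5,0,0,-0.133,0,2.5,0.5,-3.5,0,0,-0.133,0,2.0,0.5,-4,0,0,-0.133,0,1,0.5,-4,0,0,0,0,0,1,-4,0,0,0,0,0,1,-4,0,0,0,0,0,1,-4,0,0,0,0,0,1,-4,0,0,0,0,0,1,-4,0],
)

```text
t: 1.05
tool_pos: [0.3333, 0.1901, 0.1559]
tool_rot: [-1.571, -0.095, 0.096]
contact_force: [0.6, -0.1, 0.1]
opening: 0.0003
```

Run:
```python
from h import *
goto(-240,86,100,np.pi/2)
```

```text
t 1.05 dock(mm) -316.9 200.7 z 155.9  F dock 0.6 -0.1 0.1 open 0.0003
shift cm [  7.33   5.61 -11.7 ]
turn tool [ 0.002  0.032 -0.001]
```

>>> servo_tool(
  commands=[0,0.032,0,2.5,1.5,-4,0,0,0,0,2.5,1.5,-4,0,0,0,0,2.5,2.5,-3.7,0,0,0,0,0,0,0,0],
)

```text
t: 1.45
tool_pos: [0.4192, 0.0752, 0.1]
tool_rot: [-1.572, -0.068, 0.064]
contact_force: [-0.9, -0.1, 0.1]
opening: -0.0002
```

Run:
```python
from h import *
d=snap('wrist','w1');goto(-215,86,26,np.pi/2)
d=snap('scene','s1')
```

```text
t 1.50 dock(mm) -241.6 80.1 z 101.5  F dock 0.3 1.2 -0.5 open -0.0000
shift cm [2.62 7.56 0.61]
turn tool [ 0.002 -0.005  0.004]
```

View pics/w1.png

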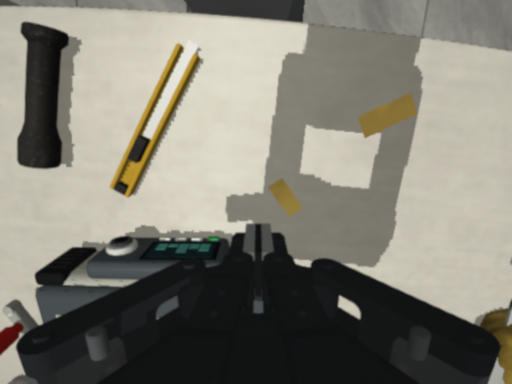

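View pics/s1.png

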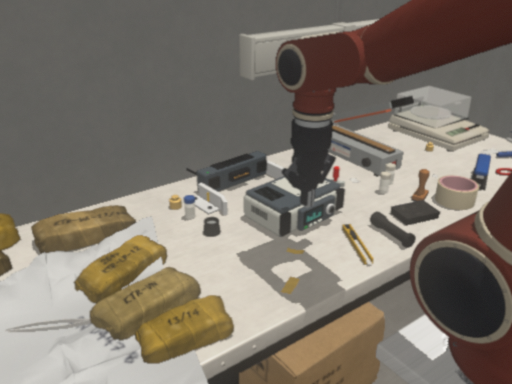

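>>> servo_tool(
  commands=[0,0,0,0,3.5,0.9,0,0,0,0,0,3.5,0,0,0,0,0,1.0,0,0,0,0,0,0,1.2,0,0,0],
)

```text
t: 1.95
tool_pos: [0.4431, 0.0933, 0.0364]
tool_rot: [-1.569, -0.085, 0.061]
contact_force: [0.0, 0.8, 0.6]
opening: -0.0001
```

Run:
```python
from h import *
goto(-203,89,30,np.pi/2)
d=snap('scene','s2')
im=cv2.resize(d['frame'][130:260,210:380,::-1],None,fx=4.5,fy=4.5,interpolation=cv2.INTER_CUBIC);cv2.imwrite('pics/s2z.png',im)
```

```text
t 1.95 dock(mm) -216.3 94.5 z 36.4  F dock 0.1 0.8 0.6 open -0.0001
shift cm [ 1.32  0.66 -0.55]
turn tool [0.    0.003 0.015]
```

View pics/s2z.png

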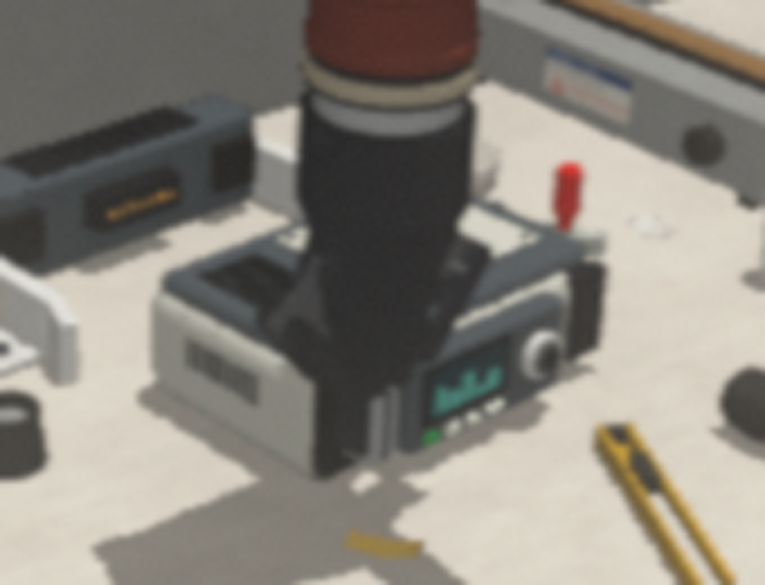

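>>> servo_tool(
  commands=[0,0,0.01,0.5,0.3,-0.2,0,0,0,0,0.3,0.2,-0.2,0,0,0,0,0.3,0,0,0,0,0,0,0.3,0,0,0,0,0,0,0.3,0,0,0],
)

```text
t: 2.5
tool_pos: [0.4633, 0.0931, 0.0359]
tool_rot: [-1.568, -0.08, 0.071]
contact_force: [-4.0, -0.3, 1.6]
opening: 0.0004
```

Run:
```python
from h import *
goto(-203,89,30,np.pi/2)
```

```text
t 2.50 dock(mm) -196.2 92.5 z 35.9  F dock -4.0 0.0 1.6 open 0.0004
shift cm [-0.68  0.59 -0.34]
turn tool [-0.001  0.006  0.006]
```

>>> servo_tool(
  commands=[0,0,0,0.4,0,0,0,0,0,0,0.4,0,0,0],
)

```text
t: 2.7
tool_pos: [0.4707, 0.0941, 0.0357]
tool_rot: [-1.568, -0.078, 0.072]
contact_force: [-4.3, 0.7, 2.0]
opening: 0.0001
```

```bash
cat >> h.py <<'E'
def ana(name):
    "analyser pose in dock from top view (top-face mask fit)"
    d=snap('top',name);W=world(d);z=W[...,2]
    e=W[...,:2]-O;dx=e@HX*1e3;dy=e@HY*1e3
    m=(z>.066)&(z<.08)&(dx>-240)&(dx<70)&(abs(dy)<125)
    n,l,s,c=cv2.connectedComponentsWithStats(cv2.erode(m.astype(np.uint8),np.ones((3,3))))
    m=l==1+np.argmax(s[1:,4])
    x,y=dx[m],dy[m]
    # far edge per y bin, side edges per x bin
    far=[(b+4,np.percentile(x[(y>=b)&(y<b+8)],98)) for b in range(-72,72,8) if ((y>=b)&(y<b+8)).sum()>10]
    far=np.array(far);
    a=np.polyfit(far[:,0],far[:,1],1);r=far[:,1]-np.polyval(a,far[:,0]);k=abs(r)<2.5
    a=np.polyfit(far[k,0],far[k,1],1)
    print('n',m.sum(),'far edge x@mid %.1f yaw %.4f  y range %.1f %.1f'%(a[1],-a[0],np.percentile(y,1),np.percentile(y,99)))
E
python3 - <<'E'
from h import *
st();ana('t2')
E
```

```text
t 2.70 dock(mm) -188.7 92.9 z 35.7  F dock -4.2 1.1 2.0 open 0.0001
n 4703 far edge x@mid -59.1 yaw -0.0805  y range -94.3 85.9
```

View pics/t2.png

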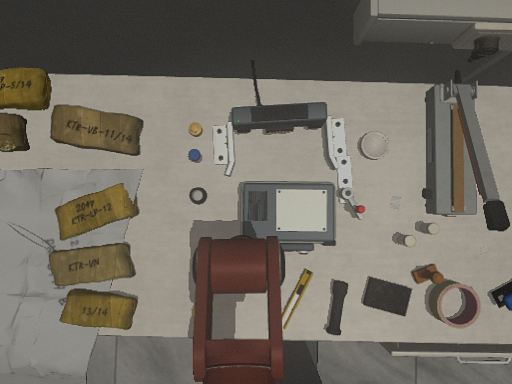

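>>> servo_tool(
  commands=[0,0,0,-2.5,0,0,0,0,0,0,-2.5,0.4,0,0,0,0,0,0,0,-4.5,0,0,0,0,0,0,-4.5,0,0,0,0,0,0,-4.5,0,0,0,0,0,0,-4.5,0,0,0,0,0,0,0,0],
)

```text
t: 3.45
tool_pos: [0.4501, -0.0983, 0.0379]
tool_rot: [-1.578, -0.107, 0.054]
contact_force: [0.4, 0.3, 1.2]
opening: 0.0
```

Run:
```python
from h import *
goto(-211,-89,32,np.pi/2);ana('t3')
```

```text
t 3.45 dock(mm) -226.5 -96.9 z 37.9  F dock 0.4 0.3 1.2 open 0.0000
shift cm [1.54 0.63 0.78]
turn tool [0.011 0.013 0.034]
n 4806 far edge x@mid -58.9 yaw -0.0715  y range -94.1 86.2
```

>>> servo_tool(
  commands=[0,0.01,0.02,0.8,0.4,0.6,0,0,0,0.01,0.8,0.3,0.4,0,0,0,0,0.4,0,0,0,0,0,0,0.4,0,0,0,0,0,0,0.4,0,0,0,0,0,0,0.4,0,0,0,0,0,0,0.4,0,0,0,0,0,0,0.4,0,0,0],
)

```text
t: 4.3
tool_pos: [0.4885, -0.0794, 0.0295]
tool_rot: [-1.58, -0.075, 0.08]
contact_force: [-4.5, -2.0, 1.2]
opening: -0.0002
```

Run:
```python
from h import *
goto(-175,-86,32,np.pi/2);ana('t4')
```

```text
t 4.30 dock(mm) -186.6 -81.5 z 29.5  F dock -4.6 -1.6 1.2 open -0.0002
shift cm [ 1.15 -0.25 -0.46]
turn tool [ 0.011  0.009 -0.004]
n 4503 far edge x@mid -49.8 yaw -0.0035  y range -90.6 88.2
```

>>> servo_tool(
  commands=[0,0,0,0.5,0,-0.2,0,0,0,0,0.5,0,-0.2,0,0,0,0,0.4,0,-0.1,0,0,0,0,-2.5,0,0,0,0,0,0,-2.5,0,0,0,0,0,0,0,0,4.5,0,0,0,0,0,0,4.5,0,0,0,0,0,0,4.5,0,0,0,0,0,0,4.0,0,0,0,0,0,0,0,0],
)

```text
t: 5.35
tool_pos: [0.4496, 0.0891, 0.0339]
tool_rot: [-1.578, -0.09, 0.047]
contact_force: [-0.2, 0.4, 0.5]
opening: -0.0005
```

Run:
```python
from h import *
goto(-175,88,32,np.pi/2);ana('t5')
```

```text
t 5.35 dock(mm) -210.2 89.8 z 33.9  F dock -0.2 0.4 0.5 open -0.0005
shift cm [ 3.51  0.28 -0.17]
turn tool [ 0.01  -0.003  0.027]
n 4724 far edge x@mid -40.6 yaw 0.0774  y range -91.4 89.2
```

>>> servo_tool(
  commands=[0,0,0.02,1.0,0.1,-0.3,0,0,0,0,0.8,0,-0.1,0,0,0,0,0.5,0,0,0,0,0,0,0.5,0,0,0,0,0,0,0.5,0,0,0,0,0,0,0.5,0,0,0,0,0,0,0.5,0,0,0,0,0,0,0.5,0,0,0],
)

```text
t: 6.2
tool_pos: [0.4997, 0.0859, 0.0327]
tool_rot: [-1.578, -0.067, 0.062]
contact_force: [-4.0, 0.3, 1.1]
opening: -0.0001
```

Run:
```python
from h import *
goto(-155,88,32,np.pi/2);ana('t6')
```

```text
t 6.20 dock(mm) -160.5 82.0 z 32.7  F dock -3.9 0.7 1.1 open -0.0001
shift cm [0.55 0.06 0.6 ]
turn tool [ 0.009 -0.008  0.003]
n 4412 far edge x@mid -27.3 yaw -0.0343  y range -95.2 85.1
```

>>> servo_tool(
  commands=[0,0,0,-2.5,0,0,0,0,0,0,-2.5,0,0,0,0,0,0,0,0,-4.5,0,0,0,0,0,0,-4.5,0,0,0,0,0,0,-4.5,0,0,0,0,0,0,-3.2,0,0,0,0,1.5,0,-0.3,0],
)

```text
t: 6.95
tool_pos: [0.49, -0.0933, 0.0407]
tool_rot: [-1.588, -0.096, 0.044]
contact_force: [0.2, 0.3, -0.6]
opening: 0.0001
```

Run:
```python
from h import *
goto(-155,-88,32,np.pi/2);ana('t7')
```

```text
t 6.95 dock(mm) -186.4 -95.6 z 40.7  F dock 0.2 0.3 -0.6 open 0.0001
shift cm [3.11 0.96 0.78]
turn tool [ 0.02  -0.001  0.032]
n 4752 far edge x@mid -26.6 yaw -0.0386  y range -95.3 85.1
```

>>> servo_tool(
  commands=[0.01,0,0.02,0.8,0.5,0.5,0,0.01,0,0.01,0.6,0.3,0.3,0,0,0,0,0.5,0,0,0,0,0,0,0.5,0,0,0,0,0,0,0.5,0,0,0,0,0,0,0.5,0,0,0],
)

```text
t: 7.6
tool_pos: [0.5276, -0.0828, 0.0344]
tool_rot: [-1.573, -0.075, 0.069]
contact_force: [-3.8, -1.6, 0.7]
opening: -0.0001
```

Run:
```python
from h import *
goto(-155,-88,32,np.pi/2);ana('t8')
```

```text
t 7.60 dock(mm) -148.0 -88.4 z 34.4  F dock -3.9 -1.3 0.7 open -0.0001
shift cm [-0.7   0.23  0.05]
turn tool [0.004 0.002 0.004]
n 4520 far edge x@mid -16.1 yaw 0.0536  y range -89.1 88.8
```

>>> servo_tool(
  commands=[0,0,0,-2.5,0,0,0,0,0,0,-2.5,0,0,0,0,0,0,-0.5,0,4.5,0,0,0,0,0,0,4.5,0,0,0,0,0,0,4.5,0,0,0,0,0,0,3.4,0,0,0,0,1.5,0,0.3,0],
)

```text
t: 8.35
tool_pos: [0.4797, 0.0904, 0.0385]
tool_rot: [-1.569, -0.09, 0.041]
contact_force: [0.7, -0.7, 0.2]
opening: -0.0004
```

Run:
```python
from h import *
goto(-139,86,32,np.pi/2);ana('t9')
```

```text
t 8.35 dock(mm) -180.1 88.3 z 38.5  F dock 0.6 -0.8 0.2 open -0.0004
shift cm [ 4.09  0.78 -0.2 ]
turn tool [ 0.001 -0.007  0.031]
n 4778 far edge x@mid -15.7 yaw 0.0457  y range -91.2 88.6
```

>>> servo_tool(
  commands=[0,0,0.02,0.8,0.4,-0.2,0,0,0,0.01,0.8,0.2,0,0,0,0,0,0.5,0,0,0,0,0,0,0.5,0,0,0,0,0,0,0.4,0,0,0,0,0,0,0.4,0,0,0],
)

```text
t: 9.0
tool_pos: [0.5179, 0.0918, 0.0343]
tool_rot: [-1.568, -0.066, 0.063]
contact_force: [-4.2, -0.1, 0.5]
opening: 0.0001
```

Run:
```python
from h import *
goto(-139,86,32,np.pi/2);ana('t10')
```

```text
t 9.00 dock(mm) -141.9 86.3 z 34.3  F dock -4.2 0.3 0.5 open 0.0001
shift cm [ 0.29  0.23 -0.03]
turn tool [-0.002 -0.008  0.003]
n 4287 far edge x@mid -7.4 yaw -0.0267  y range -93.6 86.2
```

>>> servo_tool(
  commands=[0,0,0,-2.5,0,0,0,0,0,0,-2.5,0,0,0,0,0,0,0,0,-4.5,0,0,0,0,0,0,-4.5,0,0,0,0,0,0,-4.5,0,0,0,0,0,0,-3.4,0,0,0,0,1.5,0,0,0],
)

```text
t: 9.75
tool_pos: [0.5048, -0.0871, 0.0391]
tool_rot: [-1.575, -0.09, 0.045]
contact_force: [0.5, 0.0, 0.3]
opening: 0.0002
```

Run:
```python
from h import *
goto(-135,-86,32,np.pi/2);ana('t11')
```

```text
t 9.75 dock(mm) -171.1 -90.7 z 39.1  F dock 0.5 -0.0 0.3 open 0.0002
shift cm [3.58 0.81 0.49]
turn tool [ 0.007 -0.004  0.028]
n 4750 far edge x@mid -7.3 yaw -0.0136  y range -93.8 86.8
```

>>> servo_tool(
  commands=[0,0,0.02,0.8,0.4,0.3,0,0,0,0.01,0.8,0.2,0.1,0,0,0,0,0.5,0,0,0,0,0,0,0.5,0,0,0,0,0,0,0.4,0,0,0,0,0,0,0.4,0,0,0],
)

```text
t: 10.4
tool_pos: [0.5421, -0.08, 0.0347]
tool_rot: [-1.58, -0.069, 0.069]
contact_force: [-4.4, -1.9, 1.3]
opening: -0.0001
```

Run:
```python
from h import *
goto(-135,-86,32,np.pi/2);ana('t12')
```

```text
t 10.40 dock(mm) -133.3 -87.0 z 34.7  F dock -4.5 -1.5 1.3 open -0.0001
shift cm [-0.17  0.27  0.1 ]
turn tool [ 0.01  -0.002 -0.   ]
n 4280 far edge x@mid -0.2 yaw 0.0443  y range -88.6 89.1
```

View pics/t12.png

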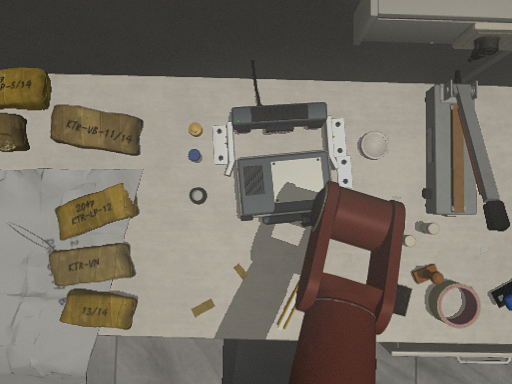

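>>> servo_tool(
  commands=[0,0,0,-2.5,0,0,0,0,0,0,-2.5,0,0,0,0,0,0,0,0,4.5,0,0,0,0,0,0,4.5,0,0,0,0,0,0,4.5,0,0,0,0,0,0,3.0,0,0,0,0,1.5,0.3,0,0,0,0,0.03,0.8,0.3,0,0],
)

```text
t: 11.25
tool_pos: [0.5079, 0.089, 0.0318]
tool_rot: [-1.576, -0.062, 0.067]
contact_force: [-0.2, 0.7, -0.1]
opening: 0.0001
```

Run:
```python
from h import *
goto(-128,86,32,np.pi/2)
```

```text
t 11.25 dock(mm) -152.1 84.4 z 31.8  F dock -0.1 0.7 -0.1 open 0.0001
shift cm [ 2.41 -0.03  0.17]
turn tool [ 0.006 -0.008 -0.003]
```

>>> servo_tool(
  commands=[0,0,0,0.8,0,0.1,0,0,0,0,0.4,0,0.1,0,0,0,0,0.4,0,0,0,0,0,0,0.4,0,0,0,0,0,0,0.3,0,0,0],
)

```text
t: 11.75
tool_pos: [0.5303, 0.0948, 0.0311]
tool_rot: [-1.573, -0.059, 0.07]
contact_force: [-5.2, 1.0, 0.9]
opening: 0.0001
```

Run:
```python
from h import *
goto(-128,86,32,np.pi/2);ana('t13')
```

```text
t 11.75 dock(mm) -129.3 88.2 z 31.1  F dock -5.1 1.5 0.9 open 0.0001
shift cm [ 0.13 -0.09 -0.22]
turn tool [ 0.003 -0.008 -0.007]
n 4180 far edge x@mid 5.6 yaw -0.0277  y range -91.1 88.7
```

>>> servo_tool(
  commands=[0,0,0,-2.5,0,0,0,0,0,0,-2.5,0,0,0,0,0,0,0,0,-4.5,0,0,0,0,0,0,-4.5,0,0,0,0,0,0,-4.5,0,0,0,0,0,0,-3.1,0,0,0,0,1.5,0.3,0,0,0,0,0.03,0.8,0.3,0,0,0,0,0,0.5,0,0,0],
)

```text
t: 12.7
tool_pos: [0.5316, -0.0839, 0.0316]
tool_rot: [-1.584, -0.058, 0.067]
contact_force: [-0.3, 1.3, 0.0]
opening: -0.0003
```

Run:
```python
from h import *
goto(-122,-86,32,np.pi/2)
```

```text
t 12.70 dock(mm) -144.1 -90.0 z 31.6  F dock -0.2 1.3 0.0 open -0.0003
shift cm [ 2.21 -0.06  0.42]
turn tool [ 0.014 -0.011 -0.007]
```

>>> servo_tool(
  commands=[0.01,0,0,0.7,0,0.2,0,0,0,0,0.4,0,0.1,0,0,0,0,0.4,0,0,0,0,0,0,0.4,0,0,0,0,0,0,0.3,0,0,0],
)

```text
t: 13.2
tool_pos: [0.5528, -0.0792, 0.0311]
tool_rot: [-1.576, -0.056, 0.071]
contact_force: [-5.5, -3.1, 1.7]
opening: -0.0002
```

Run:
```python
from h import *
goto(-122,-86,32,np.pi/2);ana('t14')
```

```text
t 13.20 dock(mm) -122.6 -87.2 z 31.1  F dock -5.8 -2.6 1.7 open -0.0002
shift cm [ 0.05 -0.09  0.12]
turn tool [ 0.005 -0.009 -0.01 ]
n 4390 far edge x@mid 11.0 yaw 0.0341  y range -86.1 91.0
```

>>> servo_tool(
  commands=[0,0,0,-2.5,0,0,0,0,0,0,-2.5,0,0,0,0,0,0,0,0,4.5,0,0,0,0,0,0,4.5,0,0,0,0,0,0,4.5,0,0,0,0,0,0,3.1,0,0,0,0,1.5,0.3,0,0,0,0,0.03,0.8,0.3,0,0,0,0,0,0.7,0,0,0,0,0,0,0.4,0,0,0,0,0,0,0.4,0,0,0,0,0,0,0.4,0,0,0],
)

```text
t: 14.45
tool_pos: [0.5379, 0.095, 0.0279]
tool_rot: [-1.569, -0.047, 0.074]
contact_force: [-3.8, 0.1, 1.4]
opening: 0.0002
```

Run:
```python
from h import *
goto(-117,86,32,np.pi/2);ana('t15')
```

```text
t 14.45 dock(mm) -121.7 87.7 z 27.9  F dock -3.8 0.4 1.4 open 0.0002
shift cm [ 0.46 -0.42 -0.16]
turn tool [-0.002 -0.013 -0.017]
n 3960 far edge x@mid 14.9 yaw -0.0133  y range -90.8 89.2
```

>>> servo_tool(
  commands=[0,0,0,0.4,0,-0.1,0,0,0,0,0.3,0,0,0],
)

```text
t: 14.7
tool_pos: [0.5439, 0.0944, 0.0268]
tool_rot: [-1.568, -0.044, 0.075]
contact_force: [-5.6, 2.0, 1.0]
opening: 0.0002
```

Run:
```python
from h import *
goto(-117,86,32,np.pi/2);ana('t16')
```

```text
t 14.70 dock(mm) -115.8 86.6 z 26.8  F dock -5.4 2.5 1.0 open 0.0002
shift cm [-0.13 -0.51 -0.06]
turn tool [-0.003 -0.014 -0.02 ]
n 3879 far edge x@mid 18.5 yaw -0.0366  y range -90.6 88.6
```

>>> servo_tool(
  commands=[0,0,0,-2.5,0,0,0,0,0,0,-2.5,0,0,0,0,0,0,0,0,-4.5,0,0,0,0,0,0,-4.5,0,0,0,0,0,0,-4.5,0,0,0,0,0,0,-3.0,0,0,0,0,1.5,0,0,0,0.01,0,0,0.8,0.2,0,0,0,0,0,0.7,0,0,0,0,0,0,0.4,0,0.1,0,0,0,0,0.4,0,0,0,0,0,0,0.4,0,0,0],
)

```text
t: 15.95
tool_pos: [0.5599, -0.0793, 0.0315]
tool_rot: [-1.569, -0.069, 0.057]
contact_force: [-3.5, -0.9, 1.3]
opening: 0.0002
```

Run:
```python
from h import *
goto(-109,-86,32,np.pi/2);ana('t17')
```

```text
t 15.95 dock(mm) -115.4 -87.9 z 31.5  F dock -3.6 -0.5 1.3 open 0.0002
shift cm [ 0.64 -0.05  0.19]
turn tool [-0.    -0.01   0.008]
n 4446 far edge x@mid 20.4 yaw 0.0053  y range -88.0 90.6
```

>>> servo_tool(
  commands=[0,0,0,0.4,0,0,0,0,0,0,0.3,0,0,0],
)

```text
t: 16.2
tool_pos: [0.5659, -0.0781, 0.0304]
tool_rot: [-1.569, -0.067, 0.06]
contact_force: [-5.6, -2.3, 0.3]
opening: -0.0002
```

Run:
```python
from h import *
goto(-109,-86,32,np.pi/2);ana('t18')
```

```text
t 16.20 dock(mm) -109.4 -87.2 z 30.4  F dock -5.8 -1.8 0.3 open -0.0002
shift cm [ 0.03 -0.16  0.12]
turn tool [-0.    -0.009  0.004]
n 4377 far edge x@mid 24.2 yaw 0.0231  y range -86.1 91.2
```

>>> servo_tool(
  commands=[0,0,0,-2.5,0,0,0,0,0,0,-2.5,0,0,0,0,0,0,0,0,4.5,0,0,0,0,0,0,4.5,0,0,0,0,0,0,4.5,0,0,0,0,0,0,3.1,0,0,0,0,1.5,0,0,0,0,0,0.01,0.8,0.2,0,0,0,0,0,0.7,0,0,0,0,0,0,0.4,0,0,0,0,0,0,0.4,0,0,0,0,0,0,0.4,0,0,0,0,0,0,0.3,0,0,0],
)

```text
t: 17.55
tool_pos: [0.5561, 0.0934, 0.033]
tool_rot: [-1.562, -0.068, 0.044]
contact_force: [-4.2, 0.9, 1.8]
opening: -0.0003
```

Run:
```python
from h import *
goto(-104,86,32,np.pi/2);ana('t19')
```

```text
t 17.55 dock(mm) -103.7 84.5 z 33.0  F dock -4.1 1.2 1.8 open -0.0003
shift cm [-0.03  0.1   0.15]
turn tool [-0.007 -0.018  0.016]
n 4005 far edge x@mid 30.5 yaw -0.0325  y range -90.4 89.0
```

>>> servo_tool(
  commands=[0,0,0,-2.5,0,0,0,0,0,0,-2.5,0,0,0,0,0,0,0,0,-4.5,0,0,0,0,0,0,-4.5,0,0,0,0,0,0,-4.5,0,0,0,0,0,0,-2.8,0,0,-0.01,0,1.5,0.2,0,0,0,0,0.01,0.8,0.2,0,0,0,0,0,0.7,0,0,0,0,0,0,0.4,0,0,0,0,0,0,0.4,0,0,0,0,0,0,0.4,0,0,0,0,0,0,0.4,0,0,0],
)

```text
t: 18.9
tool_pos: [0.5727, -0.0776, 0.0326]
tool_rot: [-1.572, -0.088, 0.045]
contact_force: [-4.6, -1.7, 1.0]
opening: -0.0003
```

Run:
```python
from h import *
goto(-98,-86,32,np.pi/2);ana('t20')
```

```text
t 18.90 dock(mm) -102.5 -87.3 z 32.6  F dock -4.7 -1.3 1.0 open -0.0003
shift cm [0.45 0.07 0.14]
turn tool [ 0.004 -0.005  0.028]
n 4348 far edge x@mid 33.1 yaw 0.0090  y range -88.3 90.2
```

>>> servo_tool(
  commands=[0,0,0,0.4,0,0,0,0,0,0,0.3,0,0,0],
)

```text
t: 19.15
tool_pos: [0.5788, -0.0768, 0.0318]
tool_rot: [-1.572, -0.086, 0.048]
contact_force: [-4.8, -2.4, 0.8]
opening: 0.0001
```

Run:
```python
from h import *
goto(-98,-86,32,np.pi/2);ana('t21')
```

```text
t 19.15 dock(mm) -96.4 -87.1 z 31.8  F dock -5.0 -2.0 0.8 open 0.0001
shift cm [-0.16 -0.02  0.11]
turn tool [ 0.003 -0.005  0.024]
n 4357 far edge x@mid 36.5 yaw 0.0362  y range -86.8 91.2
```

>>> servo_tool(
  commands=[0,0,0,-2.5,0,0,0,0,0,0,-2.5,0,0,0,0,0,0,0,0,4.5,0,0,0,0,0,0,4.5,0,0,0,0,0,0,4.5,0,0,0,0,0,0,3.1,0,0,0,0,1.5,0,0,0,0,0,0.02,0.8,0.2,0,0,0,0,0,0.7,0,0,0,0,0,0,0.4,0,0,0,0,0,0,0.4,0,0,0,0,0,0,0.4,0,0,0,0,0,0,0.3,0,0,0],
)

```text
t: 20.5
tool_pos: [0.5686, 0.097, 0.0346]
tool_rot: [-1.564, -0.084, 0.039]
contact_force: [-6.0, 1.6, 2.1]
opening: 0.0003
```

Run:
```python
from h import *
goto(-92,86,32,np.pi/2);ana('t22')
```

```text
t 20.50 dock(mm) -91.0 86.9 z 34.6  F dock -5.8 2.2 2.1 open 0.0003
shift cm [-0.11  0.25 -0.09]
turn tool [-0.005 -0.012  0.029]
n 3992 far edge x@mid 43.1 yaw -0.0256  y range -91.4 88.7
```

View pics/t22.png

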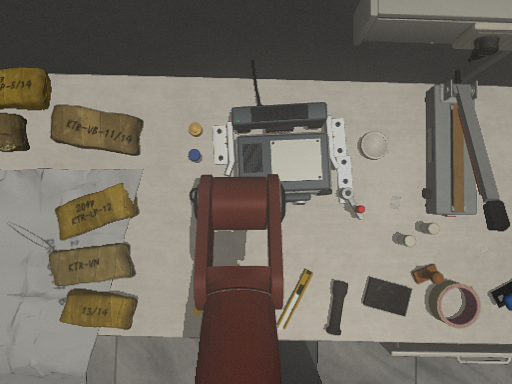

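>>> servo_tool(
  commands=[0,0,0,-2.5,0,0,0,0,0,0,-2.5,0,0,0,0,0,0,0,0,-4.5,0,0,0,0,0,0,-4.5,0,0,0,0,0,0,-4.5,0,0,0,0,0,0,-3.0,0,0,-0.01,0.01,1.5,0.3,0,0,0,0,0.01,0.8,0.2,0,0,0,0,0,0.7,0,0,0,0,0,0,0.4,0,0,0,0,0,0,0.4,0,0,0,0,0,0,0.4,0,0,0,0,0,0,0.4,0,0,0],
)

```text
t: 21.85
tool_pos: [0.5866, -0.0762, 0.0334]
tool_rot: [-1.575, -0.097, 0.046]
contact_force: [-5.0, -2.0, 0.5]
opening: 0.0002
```

Run:
```python
from h import *
goto(-87,-86,32,np.pi/2);ana('t23')
```

```text
t 21.85 dock(mm) -88.6 -87.2 z 33.4  F dock -5.1 -1.6 0.5 open 0.0002
shift cm [0.15 0.15 0.12]
turn tool [0.007 0.001 0.033]
n 4378 far edge x@mid 46.1 yaw 0.0109  y range -87.1 90.6
```

>>> servo_tool(
  commands=[0,0,0,0.3,0,0,0,0,0,0,-2.5,0,0,0,0,0,0,-2.5,0,0,0,0,0,0,0,0,4.5,0,0,0,0,0,0,4.5,0,0,0,0,0,0,4.5,0,0,0,0,0,0,3.1,0,0,0,0,1.5,0,0,0,0,0,0.02,0.8,0.2,0,0,0,0,0,0.7,0,0,0,0,0,0,0.4,0,0,0,0,0,0,0.4,0,0,0,0,0,0,0.3,0,0,0],
)

```text
t: 23.2
tool_pos: [0.5735, 0.0976, 0.0348]
tool_rot: [-1.569, -0.096, 0.04]
contact_force: [-4.6, 0.6, 1.1]
opening: -0.0002
```

Run:
```python
from h import *
goto(-87,86,32,np.pi/2);ana('t24')
```

```text
t 23.20 dock(mm) -86.0 87.1 z 34.8  F dock -4.5 1.0 1.1 open -0.0002
shift cm [-0.11  0.28 -0.11]
turn tool [ 0.001 -0.003  0.036]
n 4001 far edge x@mid 50.2 yaw -0.0045  y range -89.9 90.5
```

>>> servo_tool(
  commands=[0,0,0,0.3,0,0,0],
)

```text
t: 23.35
tool_pos: [0.5753, 0.0978, 0.0342]
tool_rot: [-1.568, -0.093, 0.042]
contact_force: [-7.0, 0.3, 3.6]
opening: 0.0003
```

>>> servo_tool(
  commands=[0,0,0,0.2,0,0,0],
)

```text
t: 23.45
tool_pos: [0.5755, 0.0977, 0.0335]
tool_rot: [-1.568, -0.089, 0.045]
contact_force: [-7.3, -0.9, 2.6]
opening: 0.0001
```

Run:
```python
from h import *
goto(-87,86,32,np.pi/2);ana('t25')
```

```text
t 23.45 dock(mm) -84.0 87.0 z 33.5  F dock -7.3 -0.2 2.6 open 0.0001
shift cm [-0.3   0.15 -0.1 ]
turn tool [ 0.    -0.004  0.028]
n 3893 far edge x@mid 51.5 yaw -0.0149  y range -89.8 89.7
```

>>> servo_tool(
  commands=[0,0,0,-2.5,0,0,0,0,0,0,-2.5,0,0,0,0,0,0,0,0,-4.5,0,0,0,0,0,0,-4.5,0,0,0,0,0,0,-4.5,0,0,0,0,0,0,-3.0,0,0,-0.01,0.02,1.5,0.2,0,0,0,0,0.01,0.8,0.1,0,0,0,0,0,0.7,0,0,0,0,0,0,0.4,0,0,0,0,0,0,0.4,0,0,0,0,0,0,0.4,0,0,0],
)

```text
t: 24.7
tool_pos: [0.5872, -0.0745, 0.0326]
tool_rot: [-1.575, -0.088, 0.064]
contact_force: [0.1, -0.3, -0.4]
opening: -0.0
```

Run:
```python
from h import *
goto(-83,-86,32,np.pi/2);ana('t26')
```

```text
t 24.70 dock(mm) -87.9 -85.6 z 32.6  F dock 0.0 -0.3 -0.4 open -0.0000
shift cm [ 0.49  0.06 -0.05]
turn tool [0.007 0.007 0.015]
n 4266 far edge x@mid 51.0 yaw 0.0014  y range -86.7 90.8
```

>>> servo_tool(
  commands=[0,0,0,0.3,0,-0.1,0,0,0,0,0.3,0,0,0],
)

```text
t: 24.95
tool_pos: [0.5913, -0.0745, 0.0319]
tool_rot: [-1.576, -0.085, 0.07]
contact_force: [-8.4, -1.7, 3.0]
opening: -0.0002
```

>>> servo_tool(
  commands=[0,0,0,0.3,0,0,0],
)

```text
t: 25.05
tool_pos: [0.5918, -0.0742, 0.0311]
tool_rot: [-1.576, -0.08, 0.076]
contact_force: [-7.6, -1.4, 3.6]
opening: -0.0004
```

Run:
```python
from h import *
goto(-83,-86,32,np.pi/2);ana('t27')
```

```text
t 25.05 dock(mm) -83.3 -85.7 z 31.1  F dock -7.7 -0.7 3.6 open -0.0004
shift cm [ 0.03 -0.09 -0.03]
turn tool [0.006 0.009 0.002]
n 4187 far edge x@mid 51.7 yaw 0.0199  y range -85.6 90.7
```

>>> servo_tool(
  commands=[0,0,0,0.5,0,0,0],
)

```text
t: 25.2
tool_pos: [0.594, -0.074, 0.03]
tool_rot: [-1.576, -0.074, 0.082]
contact_force: [-9.2, -2.8, 4.0]
opening: -0.0003
```

>>> servo_tool(
  commands=[0,0,0,0.5,0,0,0],
)

```text
t: 25.3
tool_pos: [0.5944, -0.0737, 0.0286]
tool_rot: [-1.575, -0.065, 0.093]
contact_force: [-18.7, -2.6, 9.1]
opening: 0.0001
```

Run:
```python
from h import *
goto(-83,-86,32,np.pi/2);ana('t28')
d=load('t28');cv2.imwrite('pics/t28z.png',cv2.resize(d['frame'][80:240,180:400,::-1],None,fx=3.5,fy=3.5,interpolation=cv2.INTER_CUBIC))
```

```text
t 25.30 dock(mm) -80.7 -85.4 z 28.6  F dock -18.8 -0.9 9.1 open 0.0001
shift cm [-0.24 -0.34 -0.06]
turn tool [ 0.005  0.01  -0.018]
n 4058 far edge x@mid 53.5 yaw 0.0318  y range -84.6 90.8
```

View pics/t28z.png

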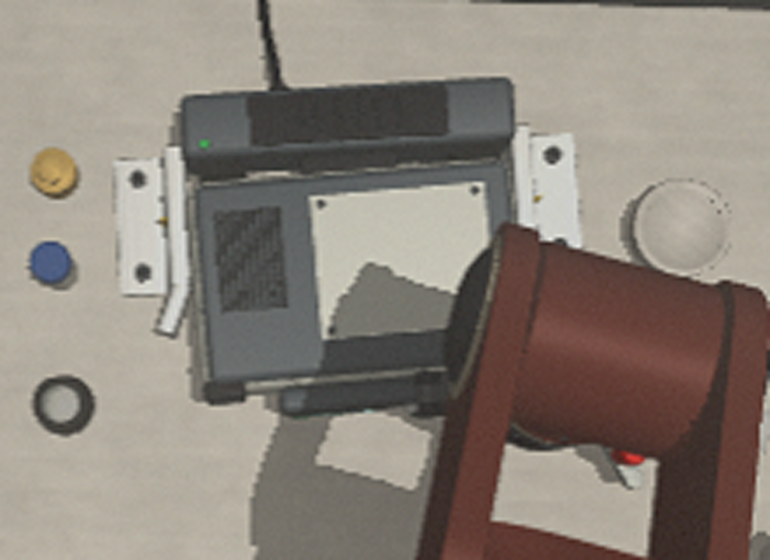

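>>> servo_tool(
  commands=[0,0,-0.02,-2.5,0,0,0,0,0,0,-2.5,-0.3,0,0,0,0,0,0,0,4.5,0,0,0,0,0,0,4.5,0,0,0,0,0,0,4.5,0,0,0,0,0,0,3.1,0,0,0,0,1.5,0,0,0,0,0,0.01,0.8,0.1,0,0,0,0,0,0.7,0,0,0,0,0,0,0.4,0,0,0,0,0,0,0.4,0,0,0],
)

```text
t: 26.45
tool_pos: [0.5644, 0.0941, 0.0292]
tool_rot: [-1.575, -0.068, 0.082]
contact_force: [-0.4, 0.5, -1.0]
opening: 0.0002
```

>>> servo_tool(
  commands=[0,0,0,0.4,0,0,0],
)

```text
t: 26.55
tool_pos: [0.5687, 0.0939, 0.0291]
tool_rot: [-1.575, -0.067, 0.081]
contact_force: [1.0, 0.1, -0.9]
opening: 0.0003
```

Run:
```python
from h import *
goto(-83,86,32,np.pi/2);ana('t29')
```

```text
t 26.55 dock(mm) -91.2 83.8 z 29.1  F dock 1.0 0.0 -0.9 open 0.0003
shift cm [ 0.81 -0.3   0.21]
turn tool [ 0.005  0.004 -0.009]
n 3922 far edge x@mid 53.8 yaw 0.0062  y range -89.8 89.9
```

>>> servo_tool(
  commands=[0,0,-0.01,0.4,-0.2,0.2,0,0,0,0,0.4,0,0.1,0],
)

```text
t: 26.8
tool_pos: [0.5764, 0.0971, 0.031]
tool_rot: [-1.574, -0.073, 0.073]
contact_force: [-4.7, -0.6, 2.7]
opening: -0.0003
```

>>> servo_tool(
  commands=[0,0,0,0.4,0,0,0],
)

```text
t: 26.9
tool_pos: [0.5786, 0.0978, 0.0303]
tool_rot: [-1.573, -0.069, 0.077]
contact_force: [-7.5, 2.0, 1.8]
opening: -0.0002
```

>>> servo_tool(
  commands=[0,0,0,0.4,0,0,0],
)

```text
t: 27.0
tool_pos: [0.5794, 0.0982, 0.0294]
tool_rot: [-1.573, -0.062, 0.084]
contact_force: [-13.5, -1.7, 6.2]
opening: 0.0
```

Run:
```python
from h import *
goto(-83,86,32,np.pi/2);ana('t30')
```

```text
t 27.00 dock(mm) -80.0 87.2 z 29.4  F dock -13.6 -0.5 6.2 open 0.0000
shift cm [-0.3  -0.26 -0.12]
turn tool [ 0.003  0.003 -0.014]
n 3632 far edge x@mid 55.5 yaw -0.0192  y range -90.0 89.7
```

>>> servo_tool(
  commands=[0,0,0,0.4,0,0,0],
)

```text
t: 27.15
tool_pos: [0.5791, 0.0984, 0.0277]
tool_rot: [-1.574, -0.053, 0.094]
contact_force: [-15.3, -2.5, 7.1]
opening: -0.0004
```

Run:
```python
from h import *
goto(-83,86,32,np.pi/2)
```

```text
t 27.15 dock(mm) -80.4 87.3 z 27.7  F dock -15.4 -1.1 7.1 open -0.0004
shift cm [-0.27 -0.43 -0.13]
turn tool [ 0.004  0.004 -0.026]
```

>>> servo_tool(
  commands=[0,0,-0.02,-2.5,0,0,0,0,0,-0.01,-2.5,-0.5,0,0,0,0,0,0,0,-4.5,0,0,0,0,0,0,-4.5,0,0,0,0,0,0,-4.5,0,0,0,0,0,0,-3.0,0,0,0,0.02,1.5,0.1,0,0,0,0,0.01,1.2,0.1,0,0,0,0,0,0.8,0,0,0,0,0,0,0.4,0,0,0,0,0,0,0.4,0,0,0],
)

```text
t: 28.25
tool_pos: [0.5885, -0.072, 0.0313]
tool_rot: [-1.576, -0.057, 0.094]
contact_force: [-0.7, -0.0, -0.7]
opening: 0.0003
```

>>> servo_tool(
  commands=[0,0,0,0.4,0,0,0],
)

```text
t: 28.35
tool_pos: [0.5925, -0.0712, 0.0311]
tool_rot: [-1.576, -0.057, 0.095]
contact_force: [0.1, -0.1, -0.3]
opening: 0.0002
```

>>> servo_tool(
  commands=[0,0,0,0.4,0,0,0],
)

```text
t: 28.45
tool_pos: [0.5938, -0.0709, 0.0305]
tool_rot: [-1.576, -0.052, 0.102]
contact_force: [-16.7, -3.9, 8.1]
opening: 0.0001
```

Run:
```python
from h import *
goto(-80,-86,32,np.pi/2);ana('t31')
```

```text
t 28.45 dock(mm) -81.0 -82.6 z 30.5  F dock -17.0 -2.4 8.1 open 0.0001
shift cm [ 0.09 -0.15 -0.34]
turn tool [ 0.005  0.008 -0.032]
n 3944 far edge x@mid 55.6 yaw 0.0082  y range -84.9 90.9
```

>>> servo_tool(
  commands=[0,0,-0.02,-2.5,0,0,0,0,0,-0.02,-2.5,-0.3,0,0,0,0,0,0,0,4.5,0,0,0,0,0,0,4.5,0,0,0,0,0,0,4.5,0,0,0,0,0,0,2.9,0,0,0,0,1.5,0,0,0,0,0,0,1.2,0,0,0,0,0,0,0.9,0,0,0,0,0,0,0.4,0,0,0,0,0,0,0.4,0,0,0],
)

```text
t: 29.6
tool_pos: [0.5702, 0.0972, 0.0338]
tool_rot: [-1.573, -0.083, 0.067]
contact_force: [-0.2, -0.5, 0.4]
opening: 0.0
```

Run:
```python
from h import *
goto(-80,86,32,np.pi/2);ana('t32')
```

```text
t 29.60 dock(mm) -89.4 87.0 z 33.8  F dock -0.2 -0.5 0.4 open 0.0000
shift cm [ 0.93  0.19 -0.11]
turn tool [0.004 0.005 0.009]
n 4073 far edge x@mid 55.8 yaw -0.0187  y range -89.8 90.3
```

>>> servo_tool(
  commands=[0,0,0,0.4,0,0,0],
)

```text
t: 29.75
tool_pos: [0.5747, 0.097, 0.0338]
tool_rot: [-1.574, -0.082, 0.067]
contact_force: [-0.1, 0.8, -0.6]
opening: 0.0001
```

>>> servo_tool(
  commands=[0,0,0,0.3,0,0,0],
)

```text
t: 29.85
tool_pos: [0.578, 0.0969, 0.0339]
tool_rot: [-1.574, -0.081, 0.066]
contact_force: [0.6, -0.8, 0.0]
opening: 0.0001
```

>>> servo_tool(
  commands=[0,0,0,0.3,0,0,0],
)

```text
t: 29.95
tool_pos: [0.5799, 0.0969, 0.0336]
tool_rot: [-1.574, -0.078, 0.068]
contact_force: [-8.8, -1.8, 2.5]
opening: 0.0002
```

>>> servo_tool(
  commands=[0,0,0,0.4,0,0,0],
)

```text
t: 30.05
tool_pos: [0.5798, 0.0968, 0.0323]
tool_rot: [-1.574, -0.069, 0.078]
contact_force: [-18.2, -2.4, 8.1]
opening: -0.0
```

Run:
```python
from h import *
goto(-80,86,32,np.pi/2);ana('t33')
```

```text
t 30.05 dock(mm) -79.8 85.7 z 32.3  F dock -18.3 -0.8 8.1 open -0.0000
shift cm [-0.02  0.03  0.03]
turn tool [ 0.004  0.003 -0.006]
n 3683 far edge x@mid 55.8 yaw -0.0170  y range -89.8 89.3
```

>>> servo_tool(
  commands=[0,0,0,-2.5,0,0,0,0,0,0,-2.5,0,0,0,0,0,0,0,-4,0,0,0,0,0,0,-4,-2.5,0,0,0,0,0,0,-4.5,0,0,0,0,0,0,-4.5,0,0,0,0,0,0,-4.5,0,0,0,0,0,0,-4.5,0,0,0,0,0,0,-4.5,0,0,0,0,0,0,-2.5,0,0,0,0,0,0,0,0],
)

```text
t: 31.2
tool_pos: [0.5535, -0.1927, 0.1159]
tool_rot: [-1.578, -0.07, 0.082]
contact_force: [-0.3, 0.1, -0.3]
opening: 0.0004
```

Run:
```python
from h import *
goto(-117,-182,48,np.pi/2);ana('t34')
d=load('t34');cv2.imwrite('pics/t34z.png',cv2.resize(d['frame'][80:240,180:400,::-1],None,fx=3.5,fy=3.5,interpolation=cv2.INTER_CUBIC))
snap('wrist','w34')
```

```text
t 31.20 dock(mm) -132.0 -200.3 z 115.9  F dock -0.3 0.1 -0.3 open 0.0004
shift cm [1.57 6.76 1.87]
turn tool [ 0.008  0.006 -0.008]
n 4687 far edge x@mid 55.1 yaw -0.0032  y range -89.3 90.6
```

View pics/t34z.png

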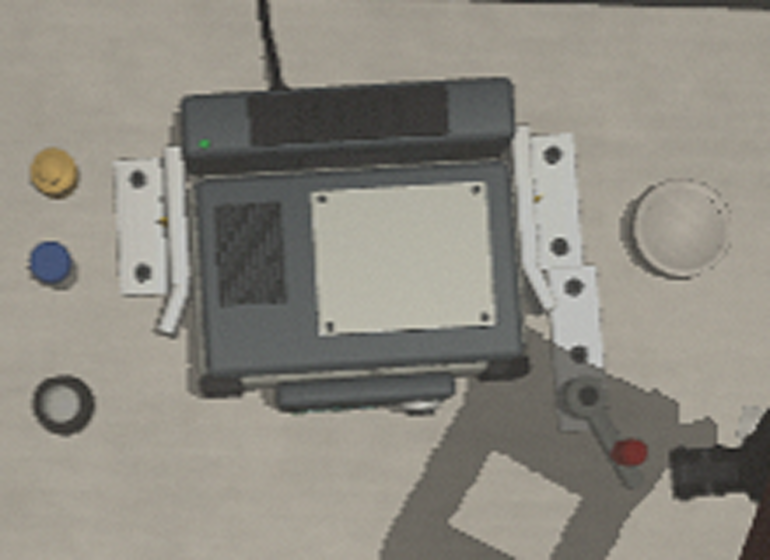

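View pics/w34.png

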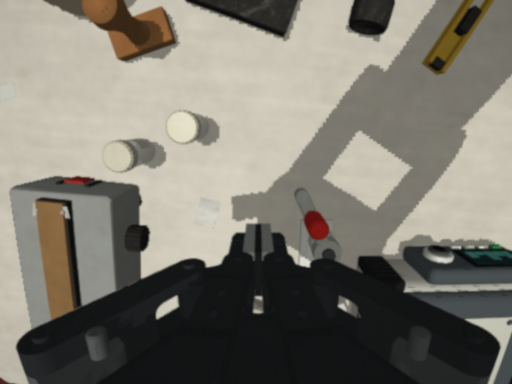

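>>> servo_tool(
  commands=[0,0,0,1.4,2.5,1.2,0,0,0,0,0,3.4,0.2,0,0,0,0,0,0.6,0,0,0,0,0,0,0,0,0],
)

```text
t: 31.7
tool_pos: [0.5666, -0.1697, 0.0503]
tool_rot: [-1.576, -0.077, 0.086]
contact_force: [-0.5, -0.2, 1.1]
opening: -0.0
```

Run:
```python
from h import *
goto(-117,-177,48,np.pi/2)
```

```text
t 31.70 dock(mm) -116.9 -178.5 z 50.3  F dock -0.5 -0.1 1.1 open -0.0000
shift cm [-0.01  0.23  0.15]
turn tool [ 0.006  0.014 -0.006]
```

>>> servo_tool(
  commands=[0,0,0,0,0,0.6,0,0,0,0,-0.1,0,0.6,0,0,0,0,-0.1,0,0.6,0,0,0,0,0,0,0.6,0],
)

```text
t: 32.1
tool_pos: [0.5627, -0.146, 0.054]
tool_rot: [-1.582, -0.08, 0.085]
contact_force: [-0.8, -2.5, -0.7]
opening: 0.0003
```

Run:
```python
from h import *
st()
d=snap('top','t35');cv2.imwrite('pics/t35z.png',cv2.resize(d['frame'][150:260,300:420,::-1],None,fx=5,fy=5,interpolation=cv2.INTER_CUBIC))
```

```text
t 32.10 dock(mm) -118.6 -154.6 z 54.0  F dock -1.0 -2.4 -0.7 open 0.0003
```

View pics/t35z.png

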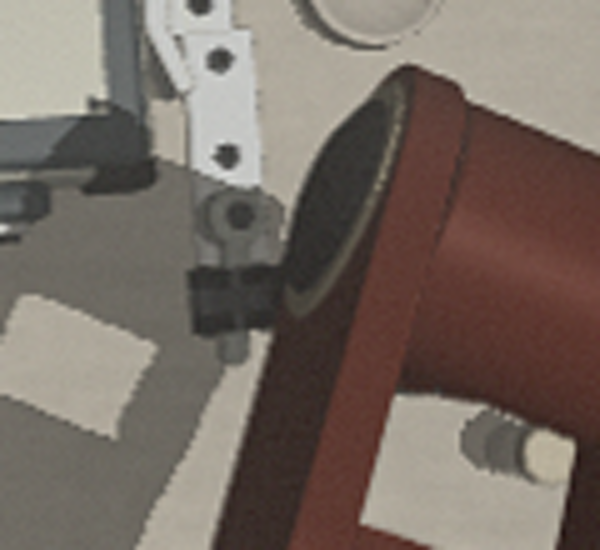

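>>> servo_tool(
  commands=[0,0,0,0,0.3,0.6,0,0,0,0,0,0.2,0.6,0,0,0,0,0.1,0.1,0.6,0,0,0,0,0.1,0,0.5,0],
)

```text
t: 32.55
tool_pos: [0.5664, -0.122, 0.0512]
tool_rot: [-1.585, -0.088, 0.077]
contact_force: [4.5, -5.1, -0.8]
opening: -0.0
```

Run:
```python
from h import *
st()
d=snap('top','t36');cv2.imwrite('pics/t36z.png',cv2.resize(d['frame'][150:260,300:420,::-1],None,fx=5,fy=5,interpolation=cv2.INTER_CUBIC))
d=snap('wrist','w36')
```

```text
t 32.55 dock(mm) -112.8 -131.0 z 51.2  F dock 4.0 -5.5 -0.8 open -0.0000
```

View pics/t36z.png

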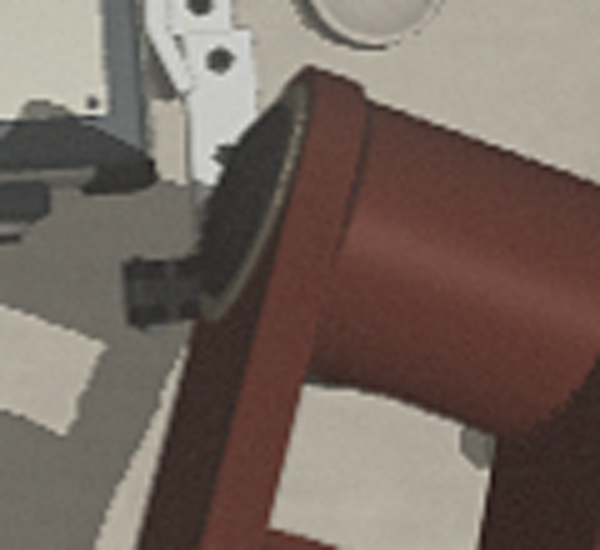

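View pics/w36.png

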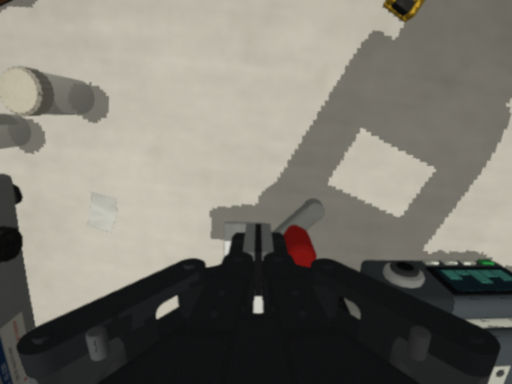

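>>> servo_tool(
  commands=[0,0,0,-1.0,0,-0.5,0,0,0,0,-3.0,0.3,0,0,0,0,0,0,0,1.8,0,0,0,0,0,0,1.2,0,0,0,0,0,0,0,0],
)

```text
t: 33.15
tool_pos: [0.5177, -0.0973, 0.0445]
tool_rot: [-1.576, -0.08, 0.084]
contact_force: [-0.4, 0.1, 0.2]
opening: 0.0
```

Run:
```python
from h import *
goto(-130,-104,48,np.pi/2)
d=snap('top','t37');cv2.imwrite('pics/t37z.png',cv2.resize(d['frame'][150:260,300:420,::-1],None,fx=5,fy=5,interpolation=cv2.INTER_CUBIC))
d=snap('wrist','w37')
```

```text
t 33.15 dock(mm) -159.1 -102.0 z 44.5  F dock -0.3 0.1 0.2 open 0.0000
shift cm [ 2.9  -0.35 -0.25]
turn tool [ 0.007  0.015 -0.003]
```

View pics/t37z.png

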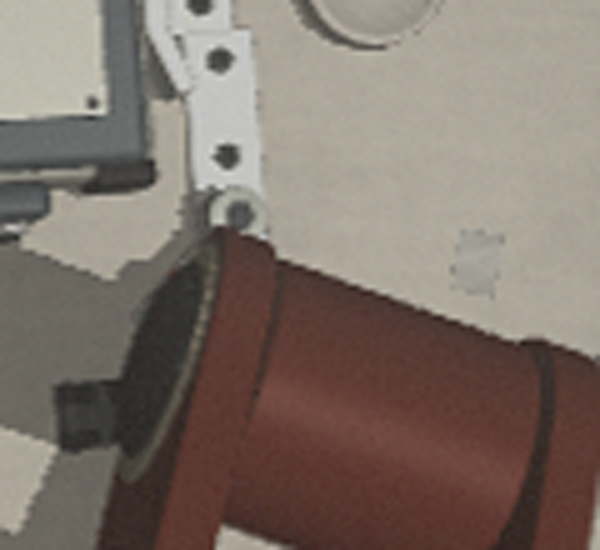

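View pics/w37.png

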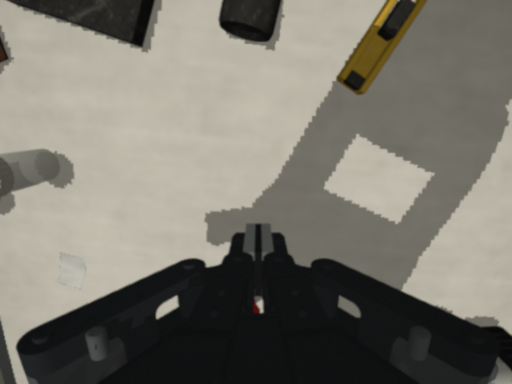

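>>> servo_tool(
  commands=[0,0,0,1.0,-0.3,0,0,0,0,0,1.0,-0.1,0,0,0,0,0,0.6,0,0,0,0,0,0,0.6,0,0,0,0,0,0,0.6,0,0,0,0,0,0,0.6,0,0,0],
)

```text
t: 33.85
tool_pos: [0.5611, -0.0909, 0.0466]
tool_rot: [-1.569, -0.066, 0.098]
contact_force: [-3.8, 1.0, 0.5]
opening: 0.0001
```

Run:
```python
from h import *
goto(-100,-100,48,np.pi/2)
d=snap('wrist','w38')
```

```text
t 33.85 dock(mm) -115.3 -99.6 z 46.6  F dock -3.6 1.3 0.5 open 0.0001
shift cm [ 1.53 -0.17 -0.06]
turn tool [-0.001  0.015 -0.02 ]
```

View pics/w38.png

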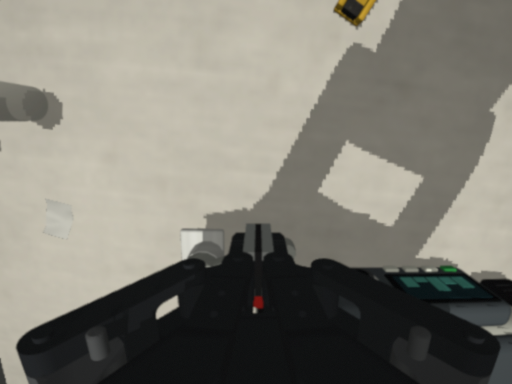

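>>> servo_tool(
  commands=[0,0,0,0.6,0,0,0,0,0,0,0.5,0,0,0,0,0,0,0.4,0,0,0],
)

```text
t: 34.2
tool_pos: [0.5781, -0.0892, 0.0459]
tool_rot: [-1.569, -0.067, 0.098]
contact_force: [-2.5, 0.2, 1.2]
opening: -0.0
```

Run:
```python
from h import *
st()
```

```text
t 34.20 dock(mm) -98.3 -99.4 z 45.9  F dock -2.5 0.5 1.2 open -0.0000
```

>>> servo_tool(
  commands=[0,0,0,0.3,0,0,0],
)

```text
t: 34.3
tool_pos: [0.5797, -0.089, 0.0457]
tool_rot: [-1.568, -0.063, 0.102]
contact_force: [-15.5, -0.4, 11.2]
opening: -0.0
```

>>> servo_tool(
  commands=[0,0,0,0.3,0,0,0],
)

```text
t: 34.4
tool_pos: [0.5797, -0.089, 0.0457]
tool_rot: [-1.568, -0.055, 0.111]
contact_force: [-20.5, 0.3, 14.1]
opening: -0.0
```

>>> servo_tool(
  commands=[0,0,0,0.3,0,0,0],
)

```text
t: 34.5
tool_pos: [0.5794, -0.089, 0.0458]
tool_rot: [-1.568, -0.048, 0.119]
contact_force: [-16.7, -0.0, 10.9]
opening: 0.0003
```

>>> servo_tool(
  commands=[0,0,0,-2,0,0,0,0,0,0,-4,0,0,0,0,0,0,-3,-3,0,0,0,0,0,0,-4,0,0,0,0,0,-2,-4,-4,0,0,0,0,0,0,-4,0,0,0,0,0,0,-4,0,0,0,0,0,0,0,0],
)

```text
t: 35.3
tool_pos: [0.4947, -0.2212, 0.165]
tool_rot: [-1.584, -0.066, 0.104]
contact_force: [-1.1, 0.5, 0.0]
opening: -0.0
```

Run:
```python
from h import *
st();ana('t40')
d=load('t40');cv2.imwrite('pics/t40z.png',cv2.resize(d['frame'][80:240,180:400,::-1],None,fx=3.5,fy=3.5,interpolation=cv2.INTER_CUBIC))
W=world(d);f=d['frame'];z=W[...,2]
hsv=cv2.cvtColor(f,cv2.COLOR_RGB2HSV)
m=((hsv[...,0]<8)|(hsv[...,0]>172))&(hsv[...,1]>150)&(z>.07)&(z<.08);m[:150]=0;m[225:]=0;m[:,:300]=0;m[:,380:]=0
k=W[m].mean(0)[:2];e=k-O;h=np.array([e@HX*1e3+83,e@HY*1e3+136]);print(m.sum(),'knob rel hinge',h,'keeper',np.deg2rad(225)-np.arctan2(h[1],h[0]))
```

```text
t 35.30 dock(mm) -193.2 -223.3 z 165.0  F dock -1.1 0.6 0.0 open -0.0000
n 4727 far edge x@mid 55.2 yaw 0.0022  y range -89.2 90.8
31 knob rel hinge [ 6.58132121 39.44199767] keeper 2.521531997015446
```

View pics/t40z.png

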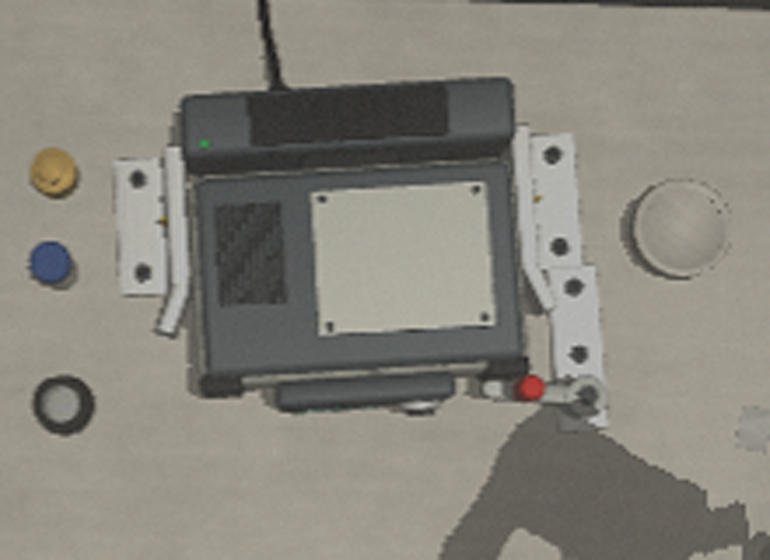

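Run:
```python
from h import *
st();print(ticket.finish_job())
```

```text
t 35.35 dock(mm) -193.3 -221.4 z 164.6  F dock 0.0 -0.3 0.2 open -0.0000
the job is handed in; nothing more can be done
None
```

The analyser is pushed home against both stop pads, as far as I could tell by feel. The keeper is swung in until it stopped firmly. I handed the job in at about 35 s of the 72 s allowed.

I slid the analyser in with alternating pushes on the two black bumpers, using the closed fingers. Each side ended at a firm stop. The highest force I read on the analyser was about 19 N. I then swung the keeper by its knob in two strokes, from the side and then from behind. It stopped at about 20 N at the knob.

Last checks, with the arm clear:
- **Squareness:** the top view gave a yaw of about 0.002 rad against the dock (limit 0.015), and about 1 mm off centre.
- **Bumper contacts:** at the firm stops the right bumper stood 1.2 mm further out than the left, which would mean about 0.007 rad. This disagrees slightly with the top view, but both are within the limit.
- **Keeper:** about 2.52 rad from the knob's position (2.2 needed).
- **Bystanders:** the small things round the bay look unmoved.
- **Contact:** the robot touches nothing, with force readings near zero.

- **Not seen directly:** I could not see how far the plug went in, and inferred it from both sides stopping firmly. From the first plug resistance to the final stop I measured only about 3.5 to 4.5 mm, against the 4 mm needed.
- **Unreliable readings:** top-view yaw readings during the pushes, while the gripper covered part of the analyser, were off by up to 0.02 rad or so. I relied on the unobstructed views and the contact positions.

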